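# Roll the long bar into the V-block and up to its stop

## Task

Two round aluminium bars of different length lie on the plates on either side of the V-block. Without picking anything up, push the longer bar by its side so that it rolls along its plate and drops into the V-groove, then push it endwise along the groove until its end is against the stop plate, and leave it lying there. Leave the shorter bar, the bolt and the small steel block where they are.

Things in the scene. Friction and masses are not known exactly. Their poses are not given: they have to be found in the camera images.
- vblock: steel V-block fixed on the bench between two dark run-on plates, tops flush and level 26 mm above the bench. Origin: centre of its underside. x along the groove to the stop (away from the robot), y across to the left, z up. Block and plates reach from -110 to 110 mm in x and -165 to 165 mm in y; the block itself is 60 mm wide
- groove (a point): middle of the V-groove, at the level of the plates' top; axes as the V-block's. 90 degree groove, lips at y = -18 and 18 mm, 18 mm deep, open at the near end. A 40 mm bar rolled over a lip drops in by itself, 9.7 mm, and rests on both flanks, its axis 36.3 mm above the bench; a side push of about 5 N rolls it out again
- stop (a point): middle of the stop's near face (the face looking along -x at the robot), 36 mm above the bench and 100 mm in x from the V-block's origin; axes as the V-block's. The stop is a steel plate across the groove's far end, 56 mm wide, 10 mm thick, its top 56 mm above the bench
- long_bar_center (a point): centre of the longer bar: plain round aluminium, 40 mm diameter, 150 mm long, about 0.5 kg, smooth (friction about 0.35). x is the bar's axis, so its yaw is its heading; y and z turn as it rolls. Lies on the plate left or right of the groove, within about 10 degrees of its direction, axis 46 mm above the bench; rolls easily, soon stops; needs under 10 N to slide endwise in the groove
- short_bar_center (a point): centre of the shorter bar: the same but 90 mm long and 0.3 kg, on the plate on the other side of the groove; stays there
- bolt: steel hexagon bolt standing on its head at the far end of the left plate, 36 mm across, 58 mm tall; origin at the centre of its underside; stays there
- block: small steel block at the far end of the right plate, 25 x 40 x 25 mm (x, y, z); origin at the centre of its underside; stays there
There are look-alikes about, which are no part of the job. What is shaped like the part that bears long_bar_center but brown, green or pink is not meant.

How it is judged:
By the outcome, as a careful person would: the job done as asked, in the order asked, and still so for the second after the job is handed in, with the robot touching nothing.
It also fails if it takes over 59 s, if anything falls off the work surface, if the arm or the gripper's body presses on something with over 40 N, if the wrist force passes 120 N, or if a joint passes its speed limit or range.

## Robot

A 6-joint arm with a two-finger parallel gripper is mounted at the origin on the work surface. World frame = base frame: x ahead of the robot, y to its left, z up, the work surface at z = 0. Lengths are in m, angles in degrees, forces in N, time in s.
With the tool pointing down it reaches from about 0.35 to 0.875 m from the base axis. Payload 4.2 kg.
Tool frame: the origin (TCP) lies midway between the tips of the shut fingers; the grasp point (between the pads) lies 19 mm behind it; z points along the fingers, y is the direction in which the jaws open and shut (so a half turn about z gives the same grasp; the last joint's range is limited). The gripper opens to 87 mm and grips with 3 to 60 N. Pads are 19 mm wide; open, the fingers measure 117 mm over their backs; the gripper's body (75 mm by 190 mm) begins 51 mm behind the grasp point.
Start: joints at [85.978, 22.042, 0.453, 0, -68.411, -14.817], TCP at [0.202, 0.592, 0.223] pointing down, gripper open.
Joint ranges: [-179.83, 179.83], [-69.29, 118.12], [-61.27, 80.66], [-181.25, 117.63], [-171.15, -9.14], [-177.46, 177.46]. Speed limits (degrees/s): [159.86, 159.86, 180, 180, 180, 180].

## Interface

Orientations are given as a 3x3 rotation matrix whose columns are the frame's x, y, z axes.
In Python, from station import r gives the robot as it stands.
- The arm moves only by the tool carry_out, never from a script. Its argument "steps" is a list of rows, each a list of 2 entries, a list of its own where there are three numbers: the shift along the tool's x, y, z in cm, then the turn about the tool's z in degrees. In form: [[[x, y, z], twist], ...]. A call has 1 to 20 rows; each row is the pose to reach, as a shift and turn from the pose measured when the call began, along the tool's axes at that moment; what a row does not reach only later rows make up. A row lasts 1/10 s, in which the tool goes at most 50 mm and 8.59 degrees, less where a joint would pass 70% of its speed; a pose out of reach is approached as far as the arm can. A call with a gripper value outside its range is refused whole. "gripper" is the gripper's target within -1 to 1 (fully open at 1, half-way at 0, shut at -1), set as the call begins (left out, the last holds). The fingers move at their own pace and stop on an object; the grip force is fixed at half the most. Time passes only in rows, so rows that repeat a pose let the fingers close. It gives the time, the measured TCP pose, the force and the opening at its end, in the units of the state.
- r.sense(): the state, without advancing time (a new reading comes with each control period).
- r.capture(name): name is "scene" or "top" or "wrist"; returns the picture (480x640x3 uint8, red, green, blue); there is no depth.
- r.calibration(name): a dict with "camera_matrix" (3x3 intrinsics, pixels), "world_from_camera" (4x4, takes a point from camera to world coordinates). Camera axes: x right, y up, looking along -z (the intrinsics and any distortion apply to the point x, -y, -z); pixel columns grow to the right and rows downward; lengths in m; the calibration is good to about 2 mm. A picture is of the moment at which its call begins: read the wrist's pose just before it. calibration takes no time and is no camera call; for the wrist camera it gives the pose at the moment of the call.
- r.finish_job(): hands the job in, once; it reports no verdict.
Trained networks look in the newest picture that a camera, given by its name, has taken for a name from the list of things; names that differ only in an ending like _2 or _b are one class to them, and where a whole thing is asked for, a point or a joint stands for the part that bears it (a point fixed in the world has none). Each returns a list of dicts, best first, with "confidence" (0 to 1); they miss things now and then, are a little off and sometimes report something else, mostly with a low value. They report only what shows in the picture. A call takes as long as a camera call. They do not tell look-alikes from the thing itself.
- r.cut_out(camera, target): "pixels" (480x640 bool, what is visible of it).
- r.place_of(camera, target): "centre" ([x, y, z] in m, in world coordinates, good to about 4 mm: a listed point, or the origin of a listed thing).
The state is a dict: "time_s": time; "joints": joint angles; "joint_velocities": joint speeds; "effort": joint torques, N m; "tcp_pos": TCP position; "ee_rot": TCP orientation; "wrist_force": force on the tool from outside, world axes, zero at the start; "moment": the same for the moment, N m; "gripper_width": opening from 0.0 (shut) to 1.0 (fully open).
Only numpy, scipy, OpenCV 4.12 (cv2) and the standard library are available. Lean on these libraries where they do the work, as an engineer would, in place of code of your own. Each camera call takes 0.05 s, during which the arm holds its last target. There are 200 camera calls.

## Working session

There is one attempt and no reset: what is moved stays moved. The work goes in short steps, Python scripts to look and compute and a tool call to move; the robot and the scene stay as the last step left them, time stands still between calls to the robot, and variables do not carry over. Pictures are saved under pics/ and viewed, about 8 in all and at most 12, crops included, and the job is handed in when it is done.

Besides the shell and the picture viewer there is one more tool, called after ">>>" as name(argument=value, ...), one argument or row to a line, values as JSON. carry_out: Moves the arm, as the interface text tells. Its arguments: {"type":"object","properties":{"steps":{"type":"array","items":{"type":"array"}},"gripper":{"type":"number"}},"required":["steps"]}

```bash
ls; mkdir -p pics
python3 - <<'E'
from station import r
import cv2,numpy as np
np.set_printoptions(precision=4,suppress=True)
s=r.sense();print(s['time_s'],s['tcp_pos'],np.array(s['ee_rot']),s['wrist_force'])
for c in ['scene','top']:
    im=r.capture(c);cv2.imwrite(f'pics/{c}0.png',im[:,:,::-1])
    for t in ['vblock','groove','stop','long_bar_center','short_bar_center','bolt','block']:
        try:
            for d in r.place_of(c,t)[:4]:print(c,t,round(d['confidence'],2),np.array(d['centre']))
        except Exception as e:print(c,t,e)
E
```

```text
pics
0.0 [0.2016 0.591  0.2215] [[ 0.9464 -0.323  -0.0006]
 [-0.323  -0.9464 -0.0021]
 [ 0.0001  0.0021 -1.    ]] [ 0.4036 -0.5988  0.8495]
scene vblock 0.59 [ 0.6034 -0.0245 -0.0007]
scene groove 0.66 [ 0.5994 -0.0206  0.0238]
scene stop 0.7 [ 0.6979 -0.0333  0.0337]
scene long_bar_center 0.93 [0.5511 0.2657 0.0223]
scene long_bar_center 0.76 [0.3762 0.19   0.0176]
scene long_bar_center 0.68 [ 0.3456 -0.1481  0.0203]
scene long_bar_center 0.65 [ 0.6002 -0.0273  0.    ]
scene short_bar_center 0.95 [ 0.5585 -0.1108  0.0473]
scene bolt 0.68 [0.6989 0.1101 0.023 ]
scene block 0.58 [ 0.6834 -0.1548  0.0256]
top vblock 0.8 [ 0.5999 -0.0224  0.002 ]
top stop 0.75 [ 0.7006 -0.0324  0.0344]
top stop 0.71 [ 0.5591 -0.1075  0.0426]
top long_bar_center 0.95 [0.582  0.0937 0.0497]
top long_bar_center 0.9 [0.5522 0.2642 0.0209]
top long_bar_center 0.84 [ 0.339  -0.1479  0.0193]
top short_bar_center 0.87 [ 0.5601 -0.1087  0.0432]
top bolt 0.86 [0.697  0.1066 0.0243]
top block 0.82 [ 0.6813 -0.1532  0.0266]
```

View pics/top0.png

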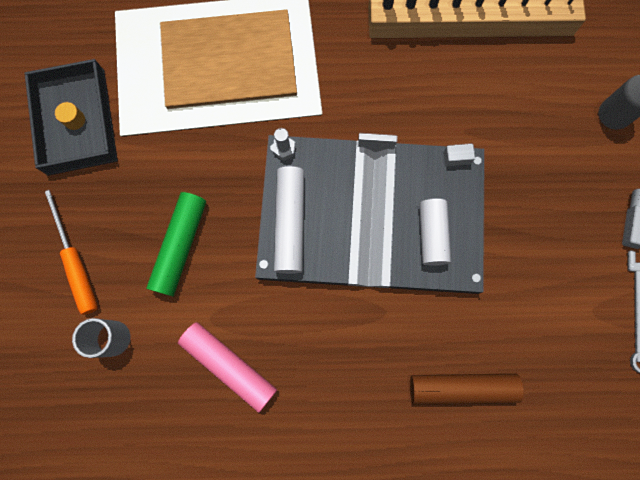

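View pics/scene0.png

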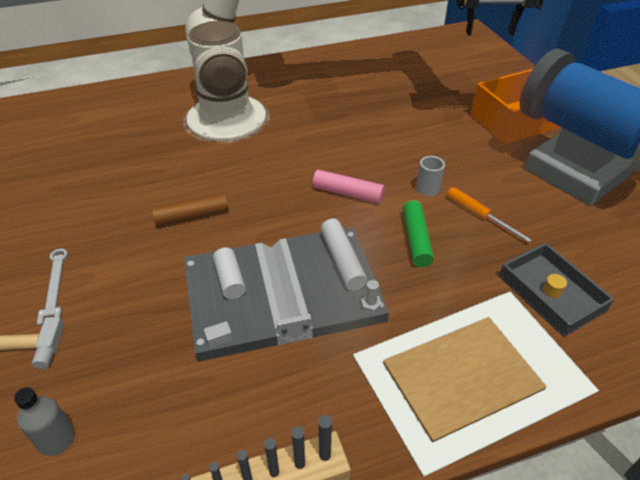

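The long-bar candidates in the top picture are silver (289,220), green (177,244), pink (227,367) and brown (467,389). Only the silver one lies on a plate of the V-block, the left one, and is longer than the silver bar on the right at (435,232), so it is the bar meant. The bolt at (283,145) is just beyond its far end. Next I'll confirm this in a crop and measure the headings.

```bash
cat > h.py <<'E'
from station import r
import cv2,numpy as np
np.set_printoptions(precision=4,suppress=True)
def toplane(cam,px,z):
    c=r.calibration(cam);K=np.array(c['camera_matrix']);T=np.array(c['world_from_camera'])
    d=c.get('distortion',c.get('dist_coeffs'))
    p=cv2.undistortPoints(np.float64(px).reshape(-1,1,2),K,None if d is None else np.float64(d)).reshape(-1,2)
    v=np.c_[p[:,0],-p[:,1],-np.ones(len(p))]@T[:3,:3].T
    return T[:3,3]+v*((z-T[2,3])/v[:,2])[:,None]
def mask(cam,t,i=0):
    return r.cut_out(cam,t)[i]['pixels']
def rect(cam,m,z):
    ys,xs=np.nonzero(m); P=toplane(cam,np.c_[xs,ys],z)[:,:2]
    c,s,a=cv2.minAreaRect(P.astype(np.float32)*1000)
    b=cv2.boxPoints((c,s,a)); e=max((b[1]-b[0],b[2]-b[1]),key=np.linalg.norm)
    if e[0]<0:e=-e
    return np.array(c),np.array(s),np.degrees(np.arctan2(e[1],e[0]))
E
python3 - <<'E'
from h import *
print(r.calibration('top').keys(), np.array(r.calibration('top')['world_from_camera']))
im=r.capture('top')
for d in r.cut_out('top','long_bar_center'):
    print('cand',round(d['confidence'],2),rect('top',d['pixels'],.046))
for d in r.cut_out('top','short_bar_center')[:3]:
    print('short',round(d['confidence'],2),rect('top',d['pixels'],.046))
for d in r.cut_out('top','vblock')[:2]:
    m=d['pixels'];ys,xs=np.nonzero(m);print('vb',m.sum(),xs.min(),xs.max(),ys.min(),ys.max(),rect('top',m,.026))
cr=im[120:300,250:490,::-1];cv2.imwrite('pics/crop.png',cv2.resize(cr,None,fx=3.3,fy=3.3,interpolation=cv2.INTER_CUBIC))
# bright steel lips at several rows
g=im.astype(int).min(2)
for y in range(165,280,20):
    x=np.nonzero(g[y,340:410]>150)[0]+340; print(y,x.min(),x.max(),toplane('top',[[x.min()-.5,y],[x.max()+.5,y]],.026)[:,:2].ravel())
# plate outline corners
E
```

```text
dict_keys(['camera_matrix', 'world_from_camera']) [[-0.0182  0.9803 -0.1967  0.4075]
 [-0.9998 -0.0161  0.0121  0.0442]
 [ 0.0087  0.1969  0.9804  0.7755]
 [ 0.      0.      0.      1.    ]]
cand 0.95 (array([381.5523, 183.5946]), array([149.2775,  43.7945]), np.float32(49.032253))
cand 0.91 (array([ 344.0852, -142.0796]), array([152.9637,  38.2478]), np.float32(89.81061))
cand 0.76 (array([552.8411, 258.1666]), array([ 43.5434, 148.574 ]), np.float32(-16.219599))
cand 0.7 (array([584.956 ,  98.6656]), array([ 38.853 , 157.2612]), np.float32(-1.9837639))
short 0.93 (array([ 562.9097, -111.1117]), array([97.2   , 40.2984]), np.float32(0.11570513))
vb 26510 256 483 134 293 (array([604.3414, -24.8853]), array([330.653 , 235.5091]), np.float32(85.40955))
165 355 394 [ 0.6722 -0.0001  0.6713 -0.0608]
185 354 394 [ 0.6407  0.0023  0.6397 -0.0595]
205 353 392 [ 0.6096  0.0046  0.6087 -0.0552]
225 352 392 [ 0.579   0.0068  0.5781 -0.0539]
245 350 391 [ 0.549   0.0105  0.5479 -0.0512]
265 349 390 [ 0.5193  0.0127  0.5183 -0.0486]
```

View pics/crop.png

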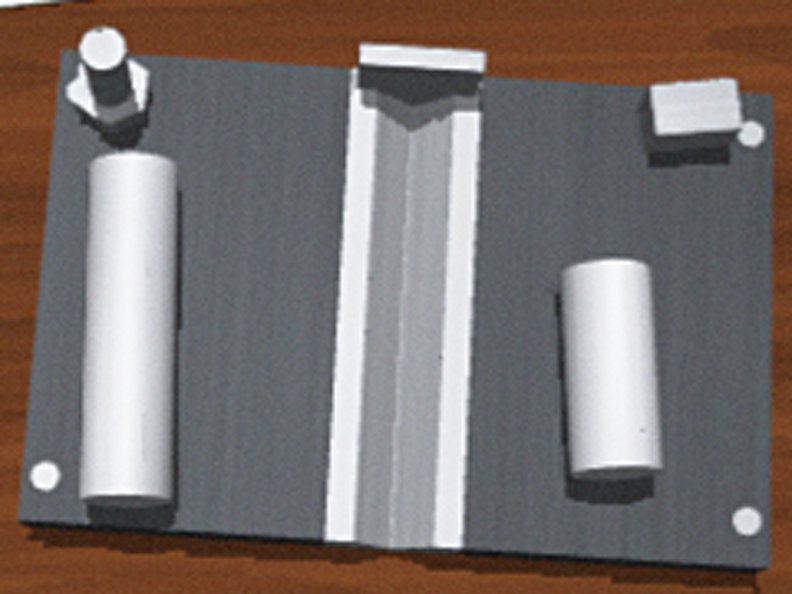

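The crop confirms it: a plain silver bar on the left plate, about x 85–178 and y 150–505 in the crop, longer than the right one. The groove heads at about -4.6° and the bar at about -2°. I'll move above the bar's left side with the jaw axis along the groove, so that both fingers push it.

>>> carry_out(
  steps=[
    [[2.5,1.5,0],4],
    [[5,3,0],8],
    [[8,4.5,0],12],
    [[11,6.5,0],17],
    [[14,8,0],21],
    [[17,10,0],25.5],
    [[20,12,0],30],
    [[23,13.5,0],34],
    [[26,15.5,0],38.5],
    [[29,17,0],43],
    [[32,19,0],47],
    [[35,20.5,0],51.5],
    [[38,22.5,0],56],
    [[41,24.5,0],60.5],
    [[44,26,0],65],
    [[47,28,0],69],
    [[50,29.5,0],73],
    [[51,30.2,0],75.7],
    [[51,30.2,0],75.7],
    [[51,30.2,0],75.7],
  ],
  gripper=1,
)

```text
time_s: 3.0
tcp_pos: [0.5864, 0.1414, 0.2224]
ee_rot: [[-0.078, -0.997, -0.001], [-0.997, 0.078, 0.0], [-0.0, 0.001, -1.0]]
wrist_force: [0.4, 0.4, 0.7]
gripper_width: 1.003
```

Run:
```python
from h import *
s=r.sense();print(s['time_s'],s['tcp_pos'],np.array(s['ee_rot']),s['joints'],s['wrist_force'],s['gripper_width'])
im=r.capture('wrist');cv2.imwrite('pics/w1.png',im[:,:,::-1])
for t in ['long_bar_center','groove','bolt']:
    for d in r.place_of('wrist',t)[:3]:print(t,round(d['confidence'],2),np.array(d['centre']))
for d in r.cut_out('wrist','long_bar_center')[:3]:print(round(d['confidence'],2),rect('wrist',d['pixels'],.046))
print(toplane('top',[[275.8,220],[304,220],[289,168],[289,272]],.046))
```

```text
3.0 [0.5864 0.1414 0.2224] [[-0.0782 -0.9969 -0.0005]
 [-0.9969  0.0782  0.0001]
 [-0.0001  0.0005 -1.    ]] [ 28.9052  19.9423  -2.7443  -0.0229 -67.3363 -33.3819] [0.4494 0.3815 0.6742] 1.0032418196427177
long_bar_center 0.77 [0.375  0.1903 0.0192]
long_bar_center 0.65 [0.556  0.2633 0.0216]
long_bar_center 0.58 [0.5798 0.0988 0.0492]
groove 0.84 [ 0.5988 -0.0247  0.027 ]
bolt 0.65 [0.7014 0.1056 0.0254]
0.9 (array([564.0222, 237.2562]), array([ 38.3588, 126.9521]), np.float32(-4.426155))
0.89 (array([390.751 , 178.7321]), array([146.6909,  44.836 ]), np.float32(50.478275))
0.79 (array([583.1324,  99.4079]), array([ 40.141 , 157.8104]), np.float32(-1.3066915))
[[0.5836 0.1168 0.046 ]
 [0.583  0.0762 0.046 ]
 [0.662  0.0977 0.046 ]
 [0.5078 0.0979 0.046 ]]
```

View pics/w1.png

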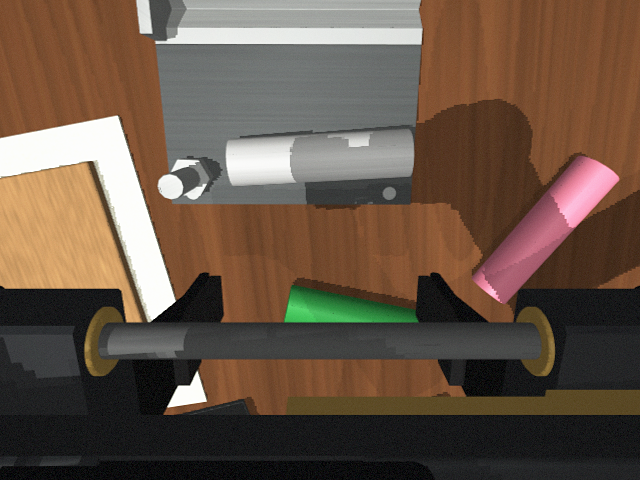

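The wrist view shows the bar at (320,158), the bolt at (185,178) and both fingers clear on its left side. Bar axis is at about (0.583, 0.098). I'll descend beside it.

>>> carry_out(
  steps=[
    [[-0.8,0,2],0],
    [[-0.8,0,5],0],
    [[-0.8,0,8],0],
    [[-0.8,0,11],0],
    [[-0.8,0,14],0],
    [[-0.8,0,16.5],0],
    [[-0.8,0,18],0],
    [[-0.8,0,18.7],0],
    [[-0.8,0,18.7],0],
    [[-0.8,0,18.7],0],
  ],
)

```text
time_s: 4.25
tcp_pos: [0.5877, 0.1506, 0.0368]
ee_rot: [[-0.076, -0.997, 0.002], [-0.997, 0.076, 0.001], [-0.001, -0.002, -1.0]]
wrist_force: [-0.1, 0.8, 1.1]
gripper_width: 1.0
```

>>> carry_out(
  steps=[
    [[0.2,0,0],0],
    [[0.4,0,0],0],
    [[0.6,0,0],0],
    [[0.8,0,0],0],
    [[1.0,0,0],0],
    [[1.2,0,0],0],
    [[1.4,0,0],0],
    [[1.6,0,0],0],
    [[1.8,0,0],0],
    [[2.0,0,0],0],
    [[2.2,0,0],0],
    [[2.4,0,0],0],
    [[2.6,0,0],0],
    [[2.8,0,0],0],
    [[3.0,0,0],0],
    [[3.2,0,0],0],
    [[3.4,0,0],0],
    [[3.6,0,0],0],
    [[3.8,0,0],0],
    [[4.0,0,0],0],
  ],
)

```text
time_s: 6.25
tcp_pos: [0.5846, 0.1105, 0.0368]
ee_rot: [[-0.076, -0.997, 0.002], [-0.997, 0.076, 0.001], [-0.001, -0.002, -1.0]]
wrist_force: [0.5, 1.0, 0.5]
gripper_width: 1.0
```

Run:
```python
from h import *
s=r.sense();print(s['time_s'],s['tcp_pos'],s['wrist_force'])
for c in ('top','scene'):
    im=r.capture(c);cv2.imwrite(f'pics/{c}2.png',im[:,:,::-1])
    for d in r.cut_out(c,'long_bar_center')[:4]:print(c,round(d['confidence'],2),rect(c,d['pixels'],.046))
    for d in r.place_of(c,'long_bar_center')[:4]:print(c,round(d['confidence'],2),d['centre'])
```

```text
6.25 [0.5846 0.1105 0.0368] [0.4859 1.0362 0.4707]
top 0.84 (array([584.5815,  74.9091]), array([ 35.7234, 154.5766]), np.float32(-2.0958698))
top 0.64 (array([380.6654, 183.9393]), array([148.1594,  39.9089]), np.float32(50.867435))
top 0.59 (array([ 344.119 , -141.6219]), array([153.6441,  38.1161]), np.float32(89.72348))
top 0.58 (array([538.1349, 261.9258]), array([ 41.954 , 119.2892]), np.float32(-17.38847))
top 0.92 [0.5538, 0.2645, 0.0205]
top 0.86 [0.3817, 0.1847, 0.0156]
top 0.59 [0.338, -0.1443, 0.0222]
top 0.58 [0.5813, 0.0748, 0.0499]
scene 0.86 (array([580.027 ,  75.2992]), array([ 42.8311, 182.3239]), np.float32(-2.37237))
scene 0.82 (array([576.7891, 252.6936]), array([ 41.5462, 184.4055]), np.float32(-17.755869))
scene 0.8 (array([ 370.7372, -147.0514]), array([149.3407,  61.008 ]), np.float32(89.10458))
scene 0.53 (array([396.011 , 181.3319]), array([152.3951,  57.5015]), np.float32(59.193195))
scene 0.96 [0.5852, 0.0776, 0.0499]
scene 0.81 [0.5519, 0.2658, 0.0203]
scene 0.7 [0.3479, -0.1446, 0.021]
```

View pics/top2.png

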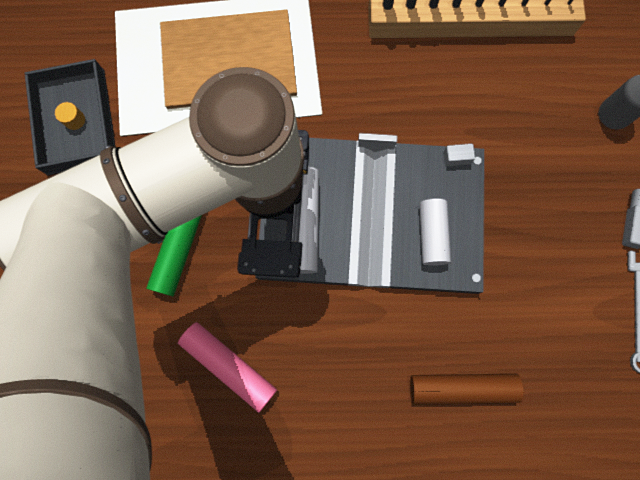

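The bar rolled with the fingers to about y=0.079 and is still on the plate. I'll continue slowly.

>>> carry_out(
  steps=[
    [[0.2,0,0],0],
    [[0.4,0,0],0],
    [[0.6,0,0],0],
    [[0.8,0,0],0],
    [[1.0,0,0],0],
    [[1.2,0,0],0.3],
    [[1.4,0,0],0.3],
    [[1.6,0,0],0.3],
    [[1.8,0,0],0.3],
    [[2.0,0,0],0.3],
    [[2.2,0,0],0.3],
    [[2.4,0,0],0.3],
    [[2.6,0,0],0.3],
    [[2.8,0,0],0.3],
    [[3.0,0,0],0.3],
    [[3.2,0,0],0.3],
    [[3.4,0,0],0.3],
    [[3.6,0,0],0.3],
    [[3.8,0,0],0.3],
    [[4.0,0,0],0.3],
  ],
)

```text
time_s: 8.55
tcp_pos: [0.5815, 0.0706, 0.0367]
ee_rot: [[-0.082, -0.997, 0.002], [-0.997, 0.082, 0.001], [-0.001, -0.002, -1.0]]
wrist_force: [0.2, -0.0, 0.2]
gripper_width: 0.995
```

>>> carry_out(
  steps=[
    [[0.2,0,0],0],
    [[0.4,0,0],0],
    [[0.6,0,0],0],
    [[0.8,0,0],0],
    [[1.0,0,0],0],
    [[1.2,0,0],0],
    [[1.4,0,0],0],
    [[1.6,0,0],0],
    [[1.8,0,0],0],
    [[2.0,0,0],0],
    [[2.2,0,0],0],
    [[2.4,0,0],0],
    [[2.6,0,0],0],
    [[2.8,0,0],0],
    [[3.0,0,0],0],
    [[3.2,0,0],0],
    [[3.4,0,0],0],
  ],
)

```text
time_s: 10.25
tcp_pos: [0.5787, 0.0366, 0.0367]
ee_rot: [[-0.082, -0.997, 0.002], [-0.997, 0.082, 0.001], [-0.001, -0.002, -1.0]]
wrist_force: [0.3, 0.3, 0.8]
gripper_width: 1.002
```

```bash
cat > look.py <<'E'
from h import *
import sys
s=r.sense();print(s['time_s'],s['tcp_pos'],s['wrist_force'])
for c in ('top','scene'):
    im=r.capture(c);cv2.imwrite(f'pics/{c}{sys.argv[1]}.png',im[:,:,::-1])
    for d in r.cut_out(c,'long_bar_center'):
        q=rect(c,d['pixels'],.04)
        if abs(q[0][0]-600)<70 and q[0][1]<120:print(c,round(d['confidence'],2),q)
    for d in r.place_of(c,'long_bar_center'):
        q=d['centre']
        if abs(q[0]-.6)<.07 and q[1]<.12: print(c,round(d['confidence'],2),q)
E
python3 look.py 3
```

```text
10.25 [0.5787 0.0366 0.0367] [0.3077 0.3024 0.7774]
top 0.97 (array([558.4508,   1.2137]), array([ 37.5166, 106.2964]), np.float32(-0.018684637))
top 0.56 [0.579, -0.0004, 0.049]
top 0.43 [0.558, -0.1081, 0.0429]
scene 0.69 (array([573.2762,   2.0145]), array([ 39.5288, 182.9711]), np.float32(-0.7118609))
scene 0.85 [0.5818, 0.0007, 0.0493]
```

>>> carry_out(
  steps=[
    [[0.1,0,0],0],
    [[0.2,0,0],0],
    [[0.3,0,0],0],
    [[0.4,0,0],0],
    [[0.5,0,0],0],
    [[0.6,0,0],0],
    [[0.7,0,0],0],
    [[0.8,0,0],0],
    [[0.9,0,0],0],
    [[1.0,0,0],0],
    [[1.1,0,0],0],
    [[1.2,0,0],0],
    [[1.3,0,0],0],
    [[1.3,0,0],0],
  ],
)

```text
time_s: 11.95
tcp_pos: [0.5776, 0.0237, 0.0366]
ee_rot: [[-0.082, -0.997, 0.002], [-0.997, 0.082, 0.001], [-0.001, -0.002, -1.0]]
wrist_force: [-0.6, 0.1, 0.2]
gripper_width: 1.0
```

```bash
python3 look.py 4
```

```text
11.95 [0.5776 0.0237 0.0366] [-0.5925  0.1258  0.2403]
top 0.78 (array([564.8538, -26.8324]), array([ 28.7889, 125.5391]), np.float32(-4.6688375))
top 0.62 [0.5776, -0.0244, 0.0401]
scene 0.88 (array([580.3094, -22.8068]), array([ 39.5606, 177.9158]), np.float32(-5.382302))
scene 0.55 (array([618.9453, -27.2362]), array([325.2719, 234.617 ]), np.float32(85.51468))
scene 0.9 [0.5803, -0.0222, 0.0401]
```

View pics/scene4.png

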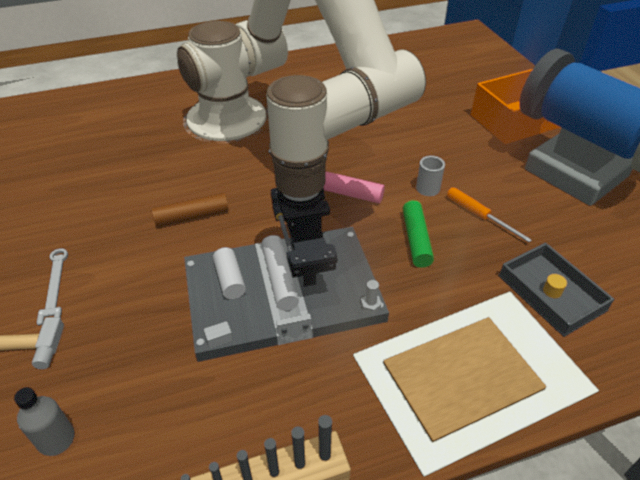

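The bar has dropped into the groove, axis at about (0.579, -0.024) and heading about -4.7°, in line with the groove. I'll back off, rise, shut the fingers and go behind its near end.

>>> carry_out(
  steps=[
    [[-0.5,0,0],0],
    [[-1,0,0],0],
    [[-1.5,0,-0.5],0],
    [[-1.5,0,-2],0],
    [[-1.5,0,-4],0],
    [[-1.5,0.5,-6],0],
    [[-1,2.5,-6],0],
    [[0,4.5,-6],0],
    [[1,6.5,-6],0],
    [[2,8,-6],0],
    [[3,9.5,-6],0],
    [[4,10.5,-6],0],
    [[4.65,10.9,-6],0],
    [[4.65,10.9,-6],0],
    [[4.65,10.9,-6],0],
    [[4.65,10.9,-6],0],
    [[4.65,10.9,-6],0],
    [[4.65,10.9,-6],0],
    [[4.65,10.9,-6],0],
  ],
  gripper=-1,
)

```text
time_s: 14.15
tcp_pos: [0.4653, -0.0136, 0.0963]
ee_rot: [[-0.081, -0.997, 0.002], [-0.997, 0.081, 0.001], [-0.001, -0.002, -1.0]]
wrist_force: [-0.8, 0.8, -0.2]
gripper_width: 0.006
```

```bash
python3 look.py 5; python3 -c "
from h import *
r.capture('wrist')
for t in ('long_bar_center','groove','stop'):
  for d in r.place_of('wrist',t)[:3]:print(t,d)"
```

```text
14.15 [ 0.4653 -0.0136  0.0963] [-0.7802  0.7997 -0.2035]
top 0.87 (array([633.629 , -26.5021]), array([39.7308, 48.3268]), np.float32(-2.2187788))
scene 0.58 (array([579.5324, -23.1809]), array([ 43.0113, 181.8768]), np.float32(-4.272789))
scene 0.96 [0.5829, -0.0208, 0.0416]
long_bar_center {'centre': [0.5821, -0.0224, 0.0376], 'confidence': 0.97}
```

View pics/top5.png

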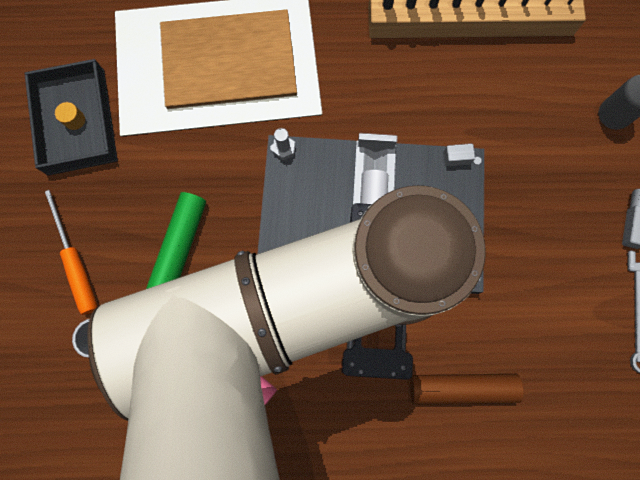

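The bar lies in the groove with its far end at (375,172), still short of the stop at (377,140), and the tool is behind its near end. I'll descend and push along the groove (tool -y).

>>> carry_out(
  steps=[
    [[0,0,2],0],
    [[0,0,4],0],
    [[0,0,5.5],0],
    [[0,0,6.2],0],
    [[0,0,6.2],0],
    [[0,-0.4,6.2],0],
    [[0,-0.8,6.2],0],
    [[0,-1.2,6.2],0],
    [[0,-1.6,6.2],0],
    [[0,-1.9,6.2],0],
    [[0,-2.1,6.2],0],
    [[0,-2.3,6.2],0],
    [[0,-2.5,6.2],0],
    [[0,-2.7,6.2],0],
    [[0,-2.9,6.2],0],
    [[0,-3.1,6.2],0],
    [[0,-3.3,6.2],0],
    [[0,-3.5,6.2],0],
  ],
)

```text
time_s: 16.45
tcp_pos: [0.4968, -0.0168, 0.0341]
ee_rot: [[-0.082, -0.997, -0.005], [-0.997, 0.082, -0.0], [0.001, 0.005, -1.0]]
wrist_force: [-8.0, 3.0, 6.4]
gripper_width: 0.008
```

>>> carry_out(
  steps=[
    [[0,-0.2,0],0],
    [[0,-0.4,0],0],
    [[0,-0.6,0],0],
    [[0,-0.8,0],0],
    [[0,-1.0,0],0],
    [[0,-1.2,0],0],
    [[0,-1.4,0],0],
    [[0,-1.6,0],0],
    [[0,-1.8,0],0],
    [[0,-2.0,0],0],
    [[0,-2.2,0],0],
    [[0,-2.4,0],0],
  ],
)

```text
time_s: 17.65
tcp_pos: [0.5161, -0.0196, 0.0336]
ee_rot: [[-0.084, -0.996, -0.015], [-0.997, 0.084, -0.002], [0.003, 0.015, -1.0]]
wrist_force: [-9.8, 1.2, 8.2]
gripper_width: 0.005
```

```bash
python3 look.py 6
```

```text
17.65 [ 0.5161 -0.0196  0.0336] [-9.752   1.1909  8.2217]
scene 0.8 (array([616.1041, -26.474 ]), array([ 41.8714, 141.827 ]), np.float32(-4.022157))
scene 0.72 [0.6028, -0.0234, 0.0419]
```

>>> carry_out(
  steps=[
    [[0,-0.3,0],0],
    [[0,-0.5,0],0],
    [[0,-0.7,0],0],
    [[0,-0.8,0],0],
    [[0,-0.9,0],0],
    [[0,-1.0,0],0],
    [[0,-1.1,0],0],
    [[0,-1.2,0],0],
    [[0,-1.3,0],0],
    [[0,-1.4,0],0],
    [[0,-1.5,0],0],
  ],
)

```text
time_s: 19.05
tcp_pos: [0.5265, -0.0215, 0.0332]
ee_rot: [[-0.084, -0.996, -0.025], [-0.996, 0.084, -0.003], [0.005, 0.024, -1.0]]
wrist_force: [-10.9, 3.2, 10.1]
gripper_width: 0.006
```

```bash
python3 look.py 7
```

```text
19.05 [ 0.5265 -0.0215  0.0332] [-10.9358   3.1923  10.0716]
scene 0.9 (array([624.0059, -25.9692]), array([ 41.9973, 130.4771]), np.float32(-4.98452))
scene 0.9 [0.6145, -0.0253, 0.0394]
scene 0.35 [0.5978, -0.0184, 0.0224]
```

The reaction has a large upward part (about -11 N in x, +10 N in z), which suggests the finger's tapered back is bearing on the bar's top rim. I'll back off, rise 8 mm so the straight tip pushes, and continue.

>>> carry_out(
  steps=[
    [[0,0.5,0],0],
    [[0,1,0],0],
    [[0,1,-0.4],0],
    [[0,1,-0.8],0],
    [[0,1,-0.8],0],
    [[0,1,-0.8],0],
  ],
)

```text
time_s: 19.95
tcp_pos: [0.5175, -0.0205, 0.0417]
ee_rot: [[-0.084, -0.996, -0.023], [-0.996, 0.084, -0.003], [0.005, 0.023, -1.0]]
wrist_force: [-0.0, -0.9, -0.2]
gripper_width: 0.003
```

>>> carry_out(
  steps=[
    [[0,-0.2,0],0],
    [[0,-0.4,0],0],
    [[0,-0.6,0],0],
    [[0,-0.8,0],0],
    [[0,-0.9,0],0],
    [[0,-1.0,0],0],
    [[0,-1.1,0],0],
    [[0,-1.2,0],0],
    [[0,-1.3,0],0],
    [[0,-1.4,0],0],
  ],
)

```text
time_s: 20.95
tcp_pos: [0.5287, -0.022, 0.0409]
ee_rot: [[-0.085, -0.996, -0.029], [-0.996, 0.085, -0.003], [0.006, 0.029, -1.0]]
wrist_force: [-6.2, 2.4, 2.9]
gripper_width: 0.006
```

```bash
python3 look.py 8
```

```text
20.95 [ 0.5287 -0.022   0.0409] [-6.2145  2.3838  2.8703]
top 0.25 (array([600.4192, -23.6022]), array([326.994 , 232.1887]), np.float32(85.297775))
scene 0.68 (array([619.3167, -26.925 ]), array([326.8759, 238.0623]), np.float32(85.045364))
scene 0.58 (array([620.4359, -26.1424]), array([ 42.5088, 136.9643]), np.float32(-4.5382724))
scene 0.83 [0.6154, -0.024, 0.0402]
```

View pics/scene8.png

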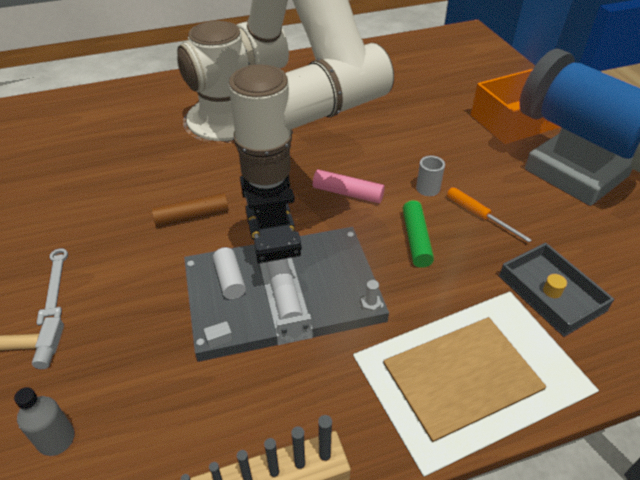

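The bar lies in the groove at (288,295), with a small gap still to the stop at (293,325). The side push is now clean at about 6 N. Continuing.

>>> carry_out(
  steps=[
    [[0,-0.3,0],0],
    [[0,-0.4,0],0],
    [[0,-0.5,0],0],
    [[0,-0.6,0],0],
    [[0,-0.7,0],0],
    [[0,-0.8,0],0],
    [[0,-0.9,0],0],
    [[0,-1.0,0],0],
  ],
)

```text
time_s: 22.05
tcp_pos: [0.5357, -0.0233, 0.0402]
ee_rot: [[-0.085, -0.996, -0.035], [-0.996, 0.086, -0.004], [0.007, 0.035, -0.999]]
wrist_force: [-7.2, 1.8, 5.8]
gripper_width: 0.007
```

>>> carry_out(
  steps=[
    [[0,-0.3,0],0],
    [[0,-0.4,0],0],
    [[0,-0.5,0],0],
    [[0,-0.6,0],0],
  ],
)

```text
time_s: 22.45
tcp_pos: [0.5385, -0.0242, 0.0397]
ee_rot: [[-0.086, -0.995, -0.042], [-0.996, 0.086, -0.005], [0.009, 0.041, -0.999]]
wrist_force: [-7.2, 1.5, 4.7]
gripper_width: 0.002
```

```bash
python3 look.py 9
python3 - <<'E'
import cv2
im=cv2.imread('pics/scene9.png')[220:360,180:400];cv2.imwrite('pics/c9.png',cv2.resize(im,None,fx=3.6,fy=3.6,interpolation=cv2.INTER_CUBIC))
E
```

```text
22.45 [ 0.5385 -0.0242  0.0397] [-7.236   1.4647  4.6554]
scene 0.87 (array([628.1422, -26.7768]), array([ 43.0932, 117.9003]), np.float32(-3.226202))
scene 0.93 [0.6233, -0.026, 0.039]
```

View pics/c9.png

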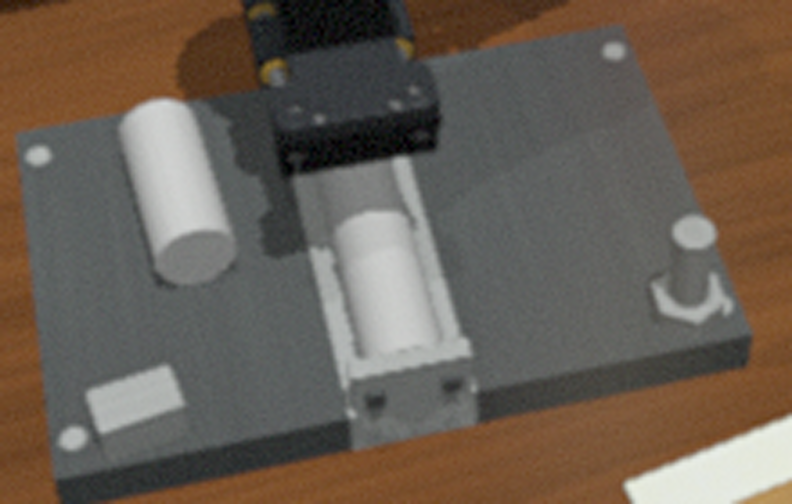

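The bar's far end is now almost at the stop (crop 400,350), but the force has not risen, so it is still sliding. I'll push a little more until the force rises.

>>> carry_out(
  steps=[
    [[0,-0.4,0],0],
    [[0,-0.5,0],0],
    [[0,-0.6,0],0],
    [[0,-0.7,0],0],
  ],
)

```text
time_s: 23.15
tcp_pos: [0.5392, -0.0254, 0.0385]
ee_rot: [[-0.087, -0.995, -0.055], [-0.996, 0.088, -0.006], [0.011, 0.055, -0.998]]
wrist_force: [-13.7, 4.6, 7.9]
gripper_width: 0.005
```

>>> carry_out(
  steps=[
    [[0,-0.5,0],0],
    [[0,-0.8,0],0],
    [[0,-0.9,0],0],
  ],
)

```text
time_s: 23.45
tcp_pos: [0.5387, -0.0268, 0.0367]
ee_rot: [[-0.089, -0.993, -0.076], [-0.996, 0.09, -0.007], [0.014, 0.075, -0.997]]
wrist_force: [-18.3, 6.0, 12.4]
gripper_width: 0.005
```

The tool stalled and the force rose to 18 N, so the bar is against the stop. Retreating.

>>> carry_out(
  steps=[
    [[0,0.3,0],0],
    [[0,0.8,0],0],
    [[0,1.5,0],0],
    [[0,2.5,0],0],
    [[0,4,0],0],
    [[0,5,-2],0],
    [[0,6,-5],0],
    [[0,7,-9],0],
    [[-2,8,-12],0],
    [[-6,9,-14],0],
    [[-10,10,-15],0],
    [[-14,10,-15],0],
    [[-18,10,-15],0],
    [[-22,10,-15],0],
    [[-26,10,-15],0],
    [[-26,10,-15],0],
  ],
)

```text
time_s: 25.05
tcp_pos: [0.4743, 0.2461, 0.1898]
ee_rot: [[-0.085, -0.994, -0.074], [-0.996, 0.086, -0.006], [0.013, 0.074, -0.997]]
wrist_force: [0.6, 0.3, -0.6]
gripper_width: 0.003
```

```bash
python3 look.py 10
python3 - <<'E'
from h import *
for c in ('top','scene'):
    for t in ('short_bar_center','bolt','block','stop'):
        for d in r.place_of(c,t)[:1]:print(c,t,round(d['confidence'],2),np.array(d['centre']))
im=cv2.imread('pics/top10.png')[120:300,250:490];cv2.imwrite('pics/c10.png',cv2.resize(im,None,fx=3.3,fy=3.3,interpolation=cv2.INTER_CUBIC))
E
```

```text
25.05 [0.4743 0.2461 0.1898] [ 0.6015  0.2786 -0.6251]
top 0.81 (array([625.1183, -27.0232]), array([ 40.7088, 159.2784]), np.float32(-4.8208175))
scene 0.97 (array([611.0822, -25.2798]), array([ 40.9995, 152.3021]), np.float32(-4.9018493))
scene 0.77 [0.6288, -0.028, 0.042]
top short_bar_center 0.6 [ 0.5581 -0.1074  0.0416]
top bolt 0.73 [0.6989 0.1068 0.0245]
top block 0.74 [ 0.6805 -0.1515  0.0258]
top stop 0.69 [ 0.6973 -0.0316  0.0376]
scene short_bar_center 0.62 [ 0.5602 -0.1097  0.0464]
scene bolt 0.77 [0.6954 0.1115 0.0224]
scene block 0.93 [ 0.6819 -0.1524  0.0283]
scene stop 0.67 [ 0.7006 -0.0343  0.0325]
```

View pics/c10.png

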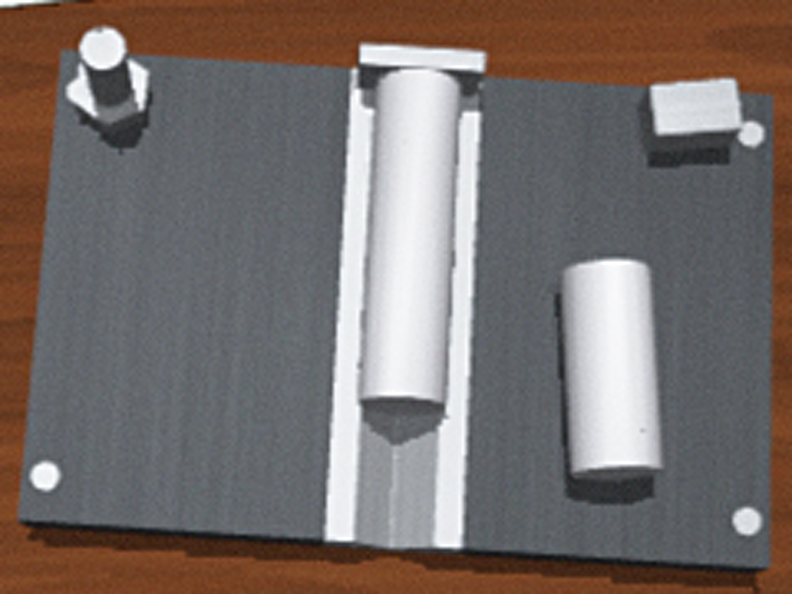

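The bar lies at the crop's (410,235), straight in the groove with its far end at the stop's near face. The short bar, bolt and block are unmoved. Before handing in, I'll check the seam numerically.

Run:
```python
from h import *
im=np.mean([r.capture('top').astype(float) for _ in range(4)],0).mean(2)
for x in (372,374,376,378,380,382):print(x,im[130:150,x].round().astype(int))
print(toplane('top',[[377,139.5],[377,140.5],[377,141.5],[373,241.5]],.056)[:,:2])
s=np.mean([r.capture('scene').astype(float) for _ in range(4)],0);cv2.imwrite('pics/c11.png',cv2.resize(s[300:345,260:330,::-1].astype(np.uint8),None,fx=11,fy=11,interpolation=cv2.INTER_CUBIC))
```

```text
372 [ 70  64  64 104 207 233 232 232 237 239 128 231 233 228 229 229 229 228
 230 229]
374 [ 70  67  62  98 190 235 234 235 238 237 147 239 237 234 234 234 235 235
 235 235]
376 [ 72  69  64  89 176 237 232 233 235 231 163 242 240 239 238 238 238 239
 239 241]
378 [ 71  68  67  77 152 237 233 232 233 227 182 244 242 241 240 240 241 241
 241 241]
380 [ 71  68  63  72 131 235 232 229 232 231 202 229 241 240 239 239 238 239
 238 238]
382 [ 71  70  67  68 136 243 229 231 233 232 203 175 236 235 232 230 231 230
 229 228]
[[ 0.7005 -0.0325]
 [ 0.699  -0.0324]
 [ 0.6974 -0.0324]
 [ 0.5478 -0.0215]]
```

View pics/c11.png

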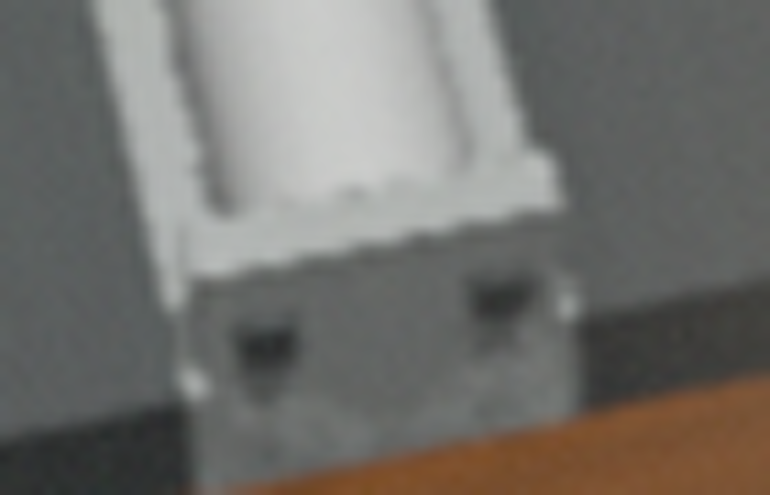

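The seam is at most about 0.3 px (under 0.5 mm), which agrees with the stall under 18 N. Handing in.

```bash
python3 -c "
from station import r
print(r.finish_job())"
```

```text
the job is handed in; nothing more can be done
None
```

I rolled the 150 mm silver bar across the left plate with the two open fingers, and it dropped into the V-groove. I then pushed it endwise with the shut fingers until it met the stop, backed off and handed the job in at about 25 s.

- **Against the stop:** in the last push the tool stalled and the force rose from 7 to 18 N. Afterwards the top picture showed the bar lying straight in the groove, at -4.8° against the groove's -4.6°. The seam to the stop was under about 0.5 mm, which is as fine as the picture can show.
- **Left alone:** the short bar, bolt and block were found where they started, to within the networks' error of about 4 mm.
- **Force on the bar:** part of the endwise push came with an unexpected upward force on the tool of about 10 N, probably the finger's tapered back bearing on the bar's rim. Raising the tool 8 mm reduced it to about 3 N, but it rose again to 12 N in the final press. The force readings at the end of each move never passed about 23 N.
- **Disagreements:** the tool tilted by up to about 4° while pushing. The scene camera's outline put the bar's centre about 14 mm nearer the robot than the top camera's did. I put that down to its slanted view, because its own position estimate (x = 0.629) matched the top camera (0.625).

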